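# Clear the bath lid and hold it open

### The job

The wire basket is standing on the closed lid of the ultrasonic bath: hang it by its bail handle on the hook of the drip stand and let go of it while the lid is still shut. Then raise the bath lid by its front tab to 45 degrees open and keep holding it there, since it falls shut by itself: finish while holding the lid, with the basket hanging free on the hook. Do not push the other things on the bench about.

Things in the scene. Friction and masses are not known exactly. Their poses are not given: they have to be found in the camera images.
- bath: grey box-shaped ultrasonic cleaning bath, fixed to the bench, 150 (x) x 170 (y) x 90 mm high with a dial and buttons on its front; origin at the centre of its underside, x points from its front to its back, y to its left, z up; the lid covers its whole top
- lid (a joint): angle of the bath's lid, rad: 0 shut (level), grows as the front edge is raised, stop at 1.30; 45 degrees is 0.785. The hinge runs along the bath's y at the back. The lid is a 5 mm steel plate, top face 95 mm above the bench when shut, about 0.4 kg, on a nearly free hinge: let go at any angle, it falls shut
- lid_hinge (a point): point on the lid's hinge axis, in the lid's middle (79 mm behind the bath's centre, 90 mm above the bench); its axes turn with the lid: -x points from the hinge to the front tab, y along the hinge axis
- lid_tab (a point): the middle of the free part of the lid's grip tab, 180 mm from the hinge axis, at 92 mm above the bench when shut; axes turn with the lid, -x outward along the tab. The tab is a flat bar that sticks out 46 mm in front of the lid's edge (from 154 to 200 mm from the hinge), 14 mm wide along y, 18 mm high; nothing lies under it but the bench, and it can be pinched across its width with the fingers from above and turns between the pads while the lid rises
- basket: round steel wire basket, 70 mm in diameter and 50 mm high, empty, about 0.12 kg, standing at first on the closed lid; origin at the centre of its underside, z up. A fixed wire bail (6 mm wire) stands over it in its y-z plane, like a pointed arch: legs at y = +-33 mm, apex in the middle; the clear opening under the apex is from 52 to 111 mm above the underside and 60 mm wide, and a hook passes through it along the basket's x
- basket_bail (a point): underside of the bail's apex, 111 mm above the basket's underside: this rests on the hook when the basket hangs; axes as the basket's
- basket_grip (a point): grip point on the basket's upright grip tab, 142 mm above its underside; the tab stands on the bail's apex, 10 mm along x, 16 mm along y, from 117 to 152 mm above the underside; axes as the basket's
- stand: drip stand, fixed: flat foot 130 x 80 x 10 mm (from 100 mm in front of the post to 30 mm behind it), upright 12 mm post 200 mm high at the origin (at bench level); the hook is an 8 mm bar that runs level from the post along the stand's -x, its top at 194 mm, out to 80 mm from the post, then turns up to a tip 92 mm from the post whose top is 208 mm above the bench; y is to the side, z up
- hook_seat (a point): top of the level part of the hook, 52 mm in front of the post, 194 mm above the bench: a good place for the bail; axes as the stand's (-x points along the hook to its tip)
- jar: bystander, to be left where it is: round jar with screw lid, 45 wide, 45 high (mm); origin at the centre of its underside
- tape: bystander, to be left where it is: roll of tape lying flat, 69 across, 19 high (mm); origin at the centre of its underside
- marker: bystander, to be left where it is: marker pen lying, 128 long, 17 wide, along its own y (mm); origin at the centre of its underside
- carton: bystander, to be left where it is: small carton, 52 x 88 (along its own y) x 30 high (mm); origin at the centre of its underside
- bottle: bystander, to be left where it is: small bottle, 56 wide, 108 high (mm); origin at the centre of its underside
- timer: bystander, to be left where it is: timer standing on its edge, 20 x 62 (own y) x 58 high (mm); origin at the centre of its underside

How it is judged:
By the outcome, as a careful person would: the job done as asked, in the order asked, and still so for the second after the job is handed in, while the arm keeps its last pose, push and grip.
It also fails if it takes over 61 s, if anything falls off the work surface, if the arm or the gripper's body presses on something with over 40 N, if the wrist force passes 120 N, or if a joint passes its speed limit or range.

### The arm

A 7-joint arm with a two-finger parallel gripper is mounted at the origin on a cart in front of the work surface, level with it; the furniture and walls round the work are solid. World frame = base frame: x ahead of the robot, y to its left, z up, the work surface at z = 0. Lengths are in mm, angles in rad, forces in N, time in s.
With the tool pointing down it reaches from about 350 to 900 mm from the base axis. Payload 7.2 kg.
Tool frame: the origin (TCP) lies between the finger pads; the fingertips stand 19 mm ahead of it and the grasp point (between the pads) is the TCP (robot.finger_overhang is the distance from the TCP to the fingertips, in mm); z points along the fingers, x is the direction in which the jaws open and shut, and the axes are right-handed (so a half turn about z gives the same grasp; the last joint's range is limited). The gripper opens to 88 mm and grips with 3 to 60 N. Pads are 20 mm wide; open, the fingers measure 115 mm over their backs; the gripper's body (75 mm by 178 mm) begins 61 mm behind the grasp point.
Start: joints at [-1.304, 0.411, -0.013, 1.596, 0.006, 1.134, -0.082], TCP at [205.372, 590.297, 241.653] pointing down, gripper open.
Joint ranges: [-2.95, 2.95], [-0.29, 1.99], [-1.47, 1.44], [0.14, 2.54], [-1.03, 4.17], [0.13, 1.85], [-2.86, 2.86]. Speed limits (rad/s): [2.39, 2.39, 3.01, 3.01, 3.14, 3.14, 3.14].

### API

Orientations are given as a rotation vector (axis times angle).
In Python, from workcell import robot gives the robot as it stands. The module is installed in compiled form; this text tells all that it offers. Calls block until the motion is done:
- robot.movep(position, orientation): joint-space move of the TCP to a pose.
- robot.servo_line(position, ori=None, v=150): straight line of the TCP; ori=None keeps the orientation; v is the mean speed in mm/s.
- robot.goto_joints(angles): joint-space move.
- robot.move_gripper(opening): finger opening in mm; the grip force is fixed at half the most; returns when the fingers have stopped.
- robot.pause(seconds).
- robot.inverse_kinematics(position, orientation): joint angles nearest the present ones, or None.
- robot.get_obs(): the state.
- robot.get_image(name): name is "scene" or "top"; returns a dict with "color" (400x640x3 uint8, red, green, blue), "vertical_fov" (degrees; the focal length in pixels is half the picture's height over the tangent of half this angle, whatever the lens; pixels are square), "cx", "cy" (the principal point, pixels), "k1" (the pictures are not rectified: a ray, as slopes to the right and down, at radius r is drawn at 1 + k1 r^2 times it, then the intrinsics apply), "R" (3x3) and "t" (3): a world point X has camera coordinates R X + t. Camera axes: x right, y down, z forward; pixel columns grow to the right and rows downward; lengths in mm; the calibration is good to about 2 mm. A picture is of the moment at which its call begins. There is no depth.
A pose or a line that the arm cannot do raises robot.PlanningError and nothing moves.
- robot.close_job(): hands the job in, once; it reports no verdict.
The state is a dict: "time_s": time; "joints": joint angles; "qd": joint speeds; "joint_efforts": joint torques, N m; "tool_pos": TCP position; "tool_rot": TCP orientation; "wrist_force": force on the tool from outside, world axes, zero at the start; "wrist_torque": the same for the moment, N m; "width": finger opening in mm.
Only numpy, scipy, OpenCV 4.12 (cv2) and the standard library are available. Lean on these libraries where they do the work, as an engineer would, in place of code of your own. Each camera call takes 0.05 s, during which the arm holds its last target. There are 200 camera calls.

## Working session

There is one attempt and no reset: what is moved stays moved. The work goes in short steps, each a Python script; the robot and the scene stay as the last script left them, time stands still between calls to the robot, and variables do not carry over. Pictures are saved under pics/ and viewed, about 8 in all and at most 12, crops included, and the job is handed in when it is done.

```bash
mkdir -p pics; cat > h.py <<'E'
import numpy as np, cv2
from workcell import robot
def cam(n):
    m=robot.get_image(n); f=200/np.tan(np.radians(m["vertical_fov"])/2)
    m["f"]=f; return m
def proj(m,X):
    X=np.atleast_2d(X)@np.array(m["R"]).T+np.array(m["t"]); s=X[:,:2]/X[:,2:]
    s=s*(1+m["k1"]*(s**2).sum(1,keepdims=True)); return s*m["f"]+[m["cx"],m["cy"]]
def ray(m,u,v):
    d=(np.array([u,v])-[m["cx"],m["cy"]])/m["f"]; s=d.copy()
    for _ in range(20): s=d/(1+m["k1"]*(s@s))
    R=np.array(m["R"]); return -R.T@np.array(m["t"]), R.T@np.array([*s,1])
def onz(m,u,v,z):
    o,d=ray(m,u,v); return o+d*(z-o[2])/d[2]
def save(m,name,box=None,k=1):
    im=m["color"][:,:,::-1]
    if box: im=im[box[1]:box[3],box[0]:box[2]]
    cv2.imwrite("pics/"+name,cv2.resize(im,None,fx=k,fy=k,interpolation=cv2.INTER_CUBIC))
E
python3 - <<'E'
from h import *
import pickle
for n in("scene","top"):
    m=cam(n); save(m,n+"0.png",None,1.25); pickle.dump(m,open(n+".pkl","wb"))
    print(n,m["f"],m["cx"],m["cy"],m["k1"],np.round(m["R"],3).tolist(),-np.array(m["R"]).T@m["t"])
o=robot.get_obs(); print(o)
E
```

```text
scene 445.8346228457996 319.0284418856101 191.3993165279559 -0.0641201262451638 [[0.908, -0.419, 0.016], [-0.211, -0.49, -0.846], [0.362, 0.765, -0.533]] [  97.59988978 -885.36188765  844.84330865]
top 373.63092952473954 319.01323123454864 197.45276377736926 -0.04056677019980563 [[0.02, -1.0, -0.001], [-0.985, -0.019, -0.169], [0.169, 0.004, -0.986]] [ 382.62531961   80.65070803 1422.64079632]
{'time_s': 0.1, 'joints': array([-1.30419436,  0.41183948, -0.01272244,  1.5969435 ,  0.00559665,
        1.13427777, -0.0821986 ]), 'qd': array([ 1.94450572e-04, -1.52006209e-03, -3.70750183e-04,  2.04982879e-04,
        4.90584055e-05,  2.04343666e-03, -3.23725107e-04]), 'joint_efforts': array([ 2.32497099e-03, -5.89093208e+01,  6.43551517e-01, -2.91715229e+01,
       -5.37202111e-02,  1.45019969e-02,  4.29694228e-05]), 'tool_pos': array([205.25401402, 589.89462814, 240.88779145]), 'tool_rot': array([ 2.55975714e+00,  1.81976991e+00, -1.74447562e-03]), 'wrist_force': array([ 0.0195716 ,  0.15664711, -0.53504939]), 'wrist_torque': array([ 0.01391635, -0.01862712, -0.0609222 ]), 'width': 88.03297964737995}
```

View pics/scene0.png

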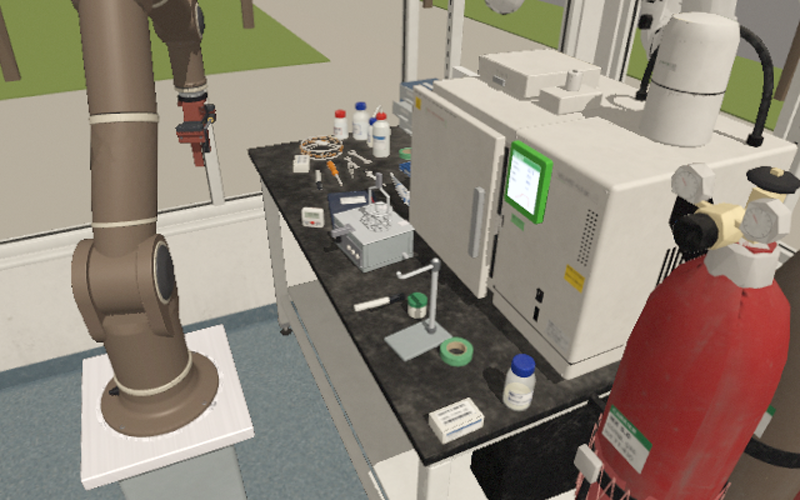

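View pics/top0.png

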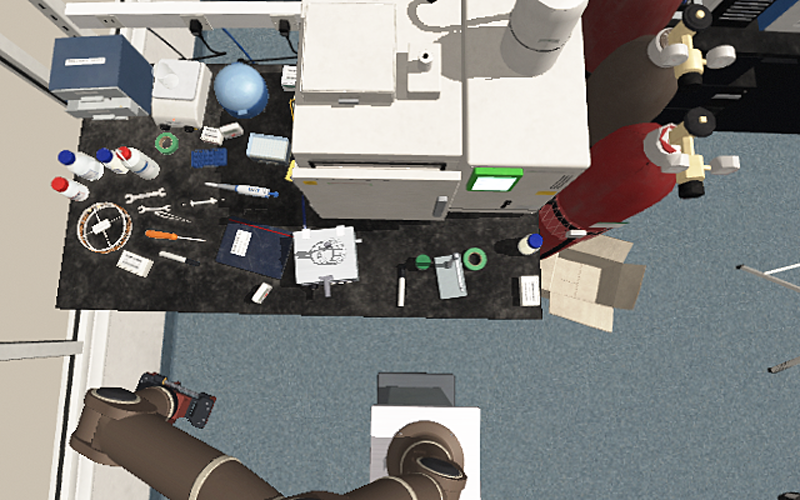

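The bath carries the basket at scene px ~(375,235) of the enlarged view, and the stand is at ~(430,300). The oven stands right behind both. I'll enlarge these areas.

```bash
python3 - <<'E'
from h import *
import pickle
s=pickle.load(open("scene.pkl","rb")); t=pickle.load(open("top.pkl","rb"))
save(s,"s1.png",(250,135,380,295),3.75)  # 487x600
a=cv2.imread("pics/s1.png")
save(s,"s1.png",(240,140,400,300),3.75)
save(t,"t1.png",(225,165,385,245),5)
E
```

```text
(no output)
```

View pics/s1.png

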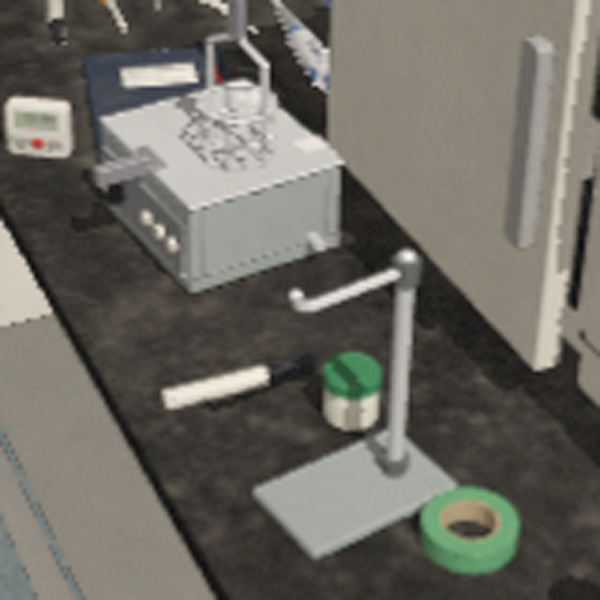

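View pics/t1.png

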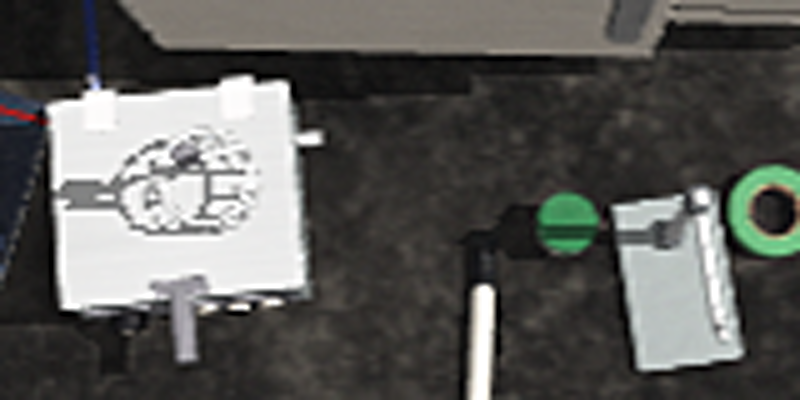

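```bash
cat > fit.py <<'E'
from h import *
import pickle
from scipy.optimize import least_squares
s=pickle.load(open("scene.pkl","rb")); t=pickle.load(open("top.pkl","rb"))
S=lambda p:(np.array(p)+.5)/3.75-.5+[240,140]
T=lambda p:(np.array(p)+.5)/5-.5+[225,165]
def pose(p,X):
    c,n=np.cos(p[2]),np.sin(p[2]); X=np.asarray(X,float)
    return np.c_[p[0]+c*X[:,0]-n*X[:,1],p[1]+n*X[:,0]+c*X[:,1],X[:,2]+(p[3] if len(p)>3 else 0)]
def fit(p0,sp,tp):
    def res(p):
        r=[]
        for m,P in((s,sp),(t,tp)):
            if P: r.append((proj(m,pose(p,[a for a,_ in P]))-np.array([b for _,b in P])).ravel())
        return np.concatenate(r)
    q=least_squares(res,p0,loss="soft_l1",x_scale=[100,100,1]); print(np.round(q.x,3),np.round(res(q.x).reshape(-1,2),1).tolist()); return q.x
E
cat > f1.py <<'E'
from fit import *
print(onz(t,*T((180,190)),95), onz(t,*T((703,192)),200))
bath=fit([600,100,0],[((-75,-85,95),S((190,208))),((75,-85,95),S((343,160))),((-75,85,95),S((100,118))),((-75,-85,0),S((192,290)))],
 [((-75,85,95),T((65,312))),((-75,-85,95),T((305,290))),((75,-85,95),T((288,82))),((75,85,95),T((48,103))),((-121,0,101),T((187,360)))])
st=fit([600,-100,0],[((-100,40,10),S((255,492))),((-100,-40,10),S((318,556))),((30,-40,10),S((457,485))),((0,0,200),S((407,255))),((-90,0,208),S((296,293)))],
 [((-100,40,10),T((638,370))),((-100,-40,10),T((743,353))),((30,40,10),T((612,205))),((0,0,200),T((703,192))),((-92,0,208),T((727,340)))])
np.save("bs.npy",[bath,st])
A=s["color"][130:180,280:325]; B=t["color"][180:225,230:285]
A=cv2.resize(A,(405,450),interpolation=3); B=cv2.resize(B,None,fx=7,fy=7,interpolation=3)
c=np.zeros((450,800,3),np.uint8); c[:450,:405]=A; c[:315,410:795]=B
cv2.imwrite("pics/b1.png",c[:,:,::-1])
E
python3 f1.py
```

```text
[587.36971709 296.48305438  95.        ] [576.64470555 -67.28597078 200.        ]
[5.82207e+02 2.99656e+02 1.13000e-01] [[0.4, -0.4], [0.2, 0.0], [0.7, 0.1], [0.4, 2.5], [-0.3, -0.1], [-0.8, -0.1], [-0.6, 0.5], [0.8, 0.6], [-0.3, 0.9]]
[ 5.7055e+02 -6.5533e+01  1.7400e-01] [[-0.3, -0.9], [-0.2, -0.7], [1.0, -0.5], [0.5, 0.8], [1.3, -0.6], [0.6, 1.3], [0.5, 1.4], [0.1, 0.6], [-0.5, 1.8], [-0.1, -0.5]]
```

View pics/b1.png

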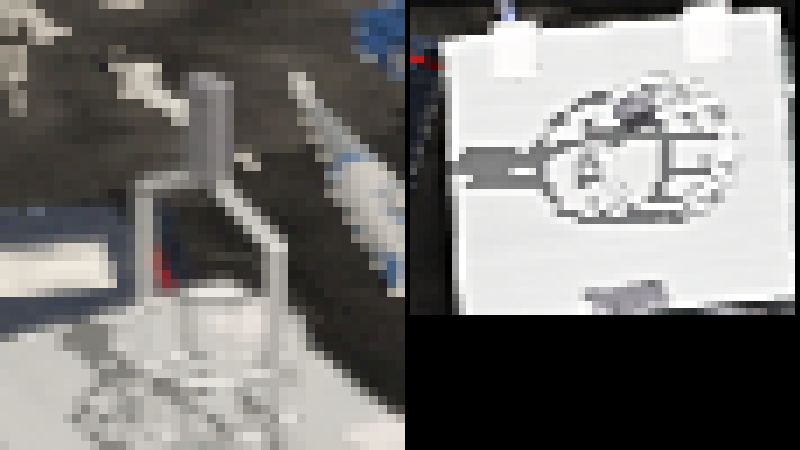

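```bash
cat > f2.py <<'E'
from fit import *
bath,st=np.load("bs.npy")
A=lambda p:(np.array(p)+.5)/9-.5+[280,130]
B=lambda p:(np.array(p)-[410,0]+.5)/7-.5+[230,180]
def R(p):
    x,y,a,h=p; q=[x,y,a]
    P=pose(q,[(0,0,95+152),(0,0,95+117),(0,33,95+h),(0,-33,95+h)])
    r=proj(s,P)-np.array([A((210,75)),A((208,185)),A((145,185)),A((278,245))])
    r2=proj(t,pose(q,[(0,0,95+147)]))-B((637,103))
    return np.r_[r.ravel(),r2.ravel()]
q=least_squares(R,[590,300,.4,90],x_scale=[100,100,1,100]); print(np.round(q.x,3),np.round(R(q.x).reshape(-1,2),1).tolist())
np.save("bk.npy",q.x)
from scipy.spatial.transform import Rotation as Ro
# check IK
def ori(a): # jaw axis x at world angle a, tool down
    return Ro.from_matrix(np.array([[np.cos(a),np.sin(a),0],[np.sin(a),-np.cos(a),0],[0,0,-1]]).T.T).as_rotvec()
x,y,a,_=q.x
for k in(-np.pi/2,np.pi/2,0):
    for n,p,b in(("b",[x,y,241],a),("st",pose(st,[(-52,0,240)])[0],st[2]),("pre",pose(st,[(-150,0,255)])[0],st[2]),("tab",pose(bath,[(-101,0,92)])[0],bath[2])):
        j=robot.inverse_kinematics(p,ori(b+k)); print(k,n,np.round(p),None if j is None else np.round(j,2))
E
python3 f2.py
```

```text
[5.86754e+02 2.69765e+02 3.86000e-01 1.00090e+02] [[0.3, 0.6], [0.6, -1.5], [0.3, -0.1], [0.3, 0.1], [-0.2, 1.5]]
-1.5707963267948966 b [587. 270. 241.] [-0.91  0.49  0.6   1.57 -0.29  1.17 -1.44]
-1.5707963267948966 st [519. -75. 240.] [-0.69  0.33  0.94  1.88 -0.3   1.08 -1.03]
-1.5707963267948966 pre [423. -91. 255.] [-0.88  0.05  1.04  2.06 -0.05  1.06 -1.21]
-1.5707963267948966 tab [482. 288.  92.] [-1.05  0.53  0.57  1.93 -0.39  0.8  -1.72]
1.5707963267948966 b [587. 270. 241.] [-0.55  0.45  0.06  1.55 -0.03  1.15  1.48]
1.5707963267948966 st [519. -75. 240.] [-0.51  0.28  0.69  1.88 -0.2   1.06  2.01]
1.5707963267948966 pre [423. -91. 255.] [-0.68  0.04  0.83  2.05 -0.04  1.06  1.91]
1.5707963267948966 tab [482. 288.  92.] [-0.65  0.48  0.04  1.9  -0.02  0.77  1.08]
0 b [587. 270. 241.] [-0.74  0.46  0.33  1.56 -0.16  1.15  0.02]
0 st [519. -75. 240.] [-0.59  0.29  0.79  1.88 -0.24  1.07  0.47]
0 pre [423. -91. 255.] [-0.75  0.05  0.9   2.06 -0.04  1.06  0.35]
0 tab [482. 288.  92.] [-0.87  0.49  0.32  1.91 -0.22  0.77 -0.31]
```

```bash
cat >> h.py <<'E'
from scipy.spatial.transform import Rotation as Ro
def ori(a):
    a+=np.pi/2   # jaws along object's y
    return Ro.from_matrix([[np.cos(a),np.sin(a),0],[np.sin(a),-np.cos(a),0],[0,0,-1]]).as_rotvec()
def st():
    o=robot.get_obs(); print("t",round(o["time_s"],2),"pos",np.round(o["tool_pos"],1),"F",np.round(o["wrist_force"],1),"w",round(o["width"],1))
E
python3 - <<'E'
from h import *
x,y,a,_=np.load("bk.npy")
robot.movep([x,y,310],ori(a)); robot.pause(.2); st()
A=cam("scene");B=cam("top")
g=A["color"][115:180,275:335]; b=B["color"][170:230,235:290]
c=np.zeros((520,800,3),np.uint8); c[:,:480]=cv2.resize(g,(480,520),interpolation=3); c[:349,480:]=cv2.resize(b,(320,349),interpolation=3)
cv2.imwrite("pics/p1.png",c[:,:,::-1])
for z in (310,329,241): print(z,(proj(A,[x,y,z])-[275,115])*8)
E
```

```text
t 2.12 pos [586.3 270.7 309.9] F [ 0.6 -0.8 -0.2] w 87.9
310 [[225.12697475  36.54146797]]
329 [[224.99457618 -10.48587685]]
241 [[225.61481793 201.81163967]]
```

View pics/p1.png

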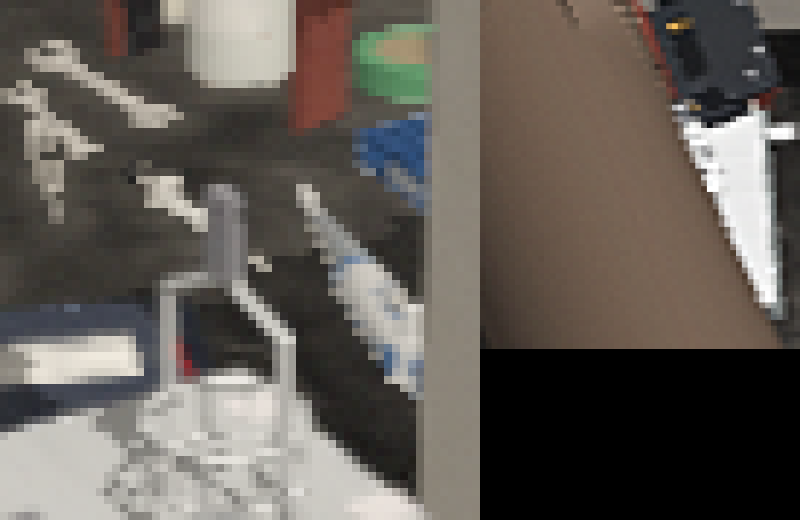

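The fingers (tips at px (130,55) and (320,130)) straddle the tab (225,230), and the projections agree. I'll grasp and lift slightly.

```bash
python3 - <<'E'
from h import *
x,y,a,_=np.load("bk.npy")
robot.servo_line([x,y,241],v=100); st()
robot.move_gripper(0); robot.pause(.2); st()
robot.servo_line([x,y,310],v=60); robot.pause(.2); st()
A=cam("scene"); g=A["color"][115:190,270:345]
cv2.imwrite("pics/p2.png",cv2.resize(g,(600,600),interpolation=3)[:,:,::-1])
for z in(310+11,310-25,310-31): print((proj(A,[x,y,z])-[270,115])*8)
E
```

```text
t 3.07 pos [587.1 269.9 241.6] F [-0.7 -0.6 -0.5] w 87.8
t 4.37 pos [586.7 269.7 240.8] F [ 0.1 -0.2 -0.8] w 15.7
t 5.87 pos [586.7 269.7 309.7] F [-0.3  0.4 -2.1] w 15.5
[[265.05020483   9.39689147]]
[[265.30256534  97.40791954]]
[[265.34491923 111.84729112]]
```

View pics/p2.png

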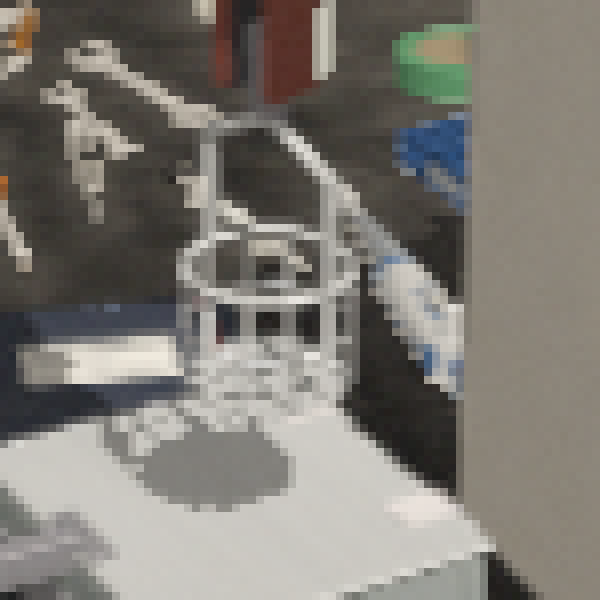

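Basket is held, with its apex at (262,122) as predicted. I'll move in front of the hook.

```bash
python3 - <<'E'
from h import *
from fit import pose
b,s=np.load("bs.npy")
robot.servo_line([480,180,310],ori(s[2]+.1),v=150)
robot.servo_line(pose(s,[(-165,0,300)])[0],ori(s[2]),v=150)
robot.servo_line(pose(s,[(-145,0,259)])[0],v=120); robot.pause(.4); st()
A=cam("scene"); g=A["color"][160:290,255:385]
cv2.imwrite("pics/p3.png",cv2.resize(g,(598,598),interpolation=3)[:,:,::-1])
P=lambda q:np.round((proj(A,pose(s,q))-[255,160])*4.6,1).tolist()
print(P([(-145,0,224),(-92,0,208),(-52,0,194),(0,0,200)]))
E
```

```text
t 9.97 pos [427.8 -90.7 259.3] F [-1.5 -0.  -1.5] w 15.7
[[211.5, 271.9], [295.4, 264.1], [355.2, 261.5], [430.9, 222.7]]
```

View pics/p3.png

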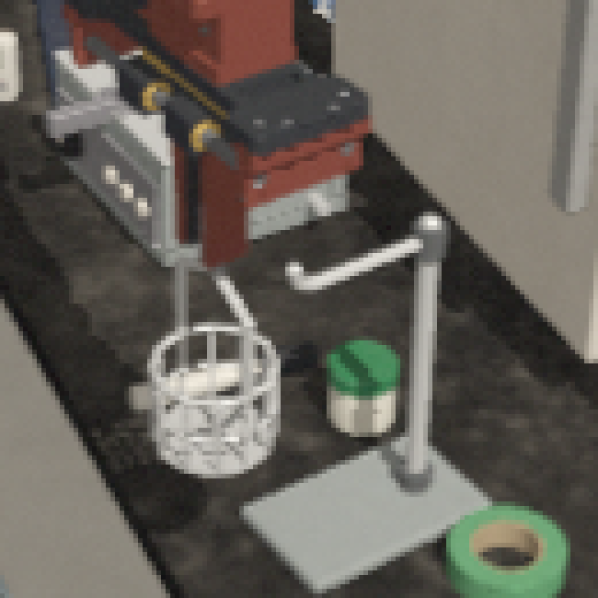

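```bash
python3 - <<'E'
from h import *
from fit import pose
b,s=np.load("bs.npy")
robot.servo_line(pose(s,[(-52,0,259)])[0],v=60); robot.pause(.2); st()
for z in (240,234,231,229,227.5,226,224.5):
    robot.servo_line(pose(s,[(-52,0,z)])[0],v=40); robot.pause(.15); st()
    if robot.get_obs()["wrist_force"][2]>0.8: break
A=cam("scene"); B=cam("top")
c=np.zeros((500,800,3),np.uint8); c[:,:500]=cv2.resize(A["color"][170:270,295:395],(500,500),interpolation=3); c[:300,500:]=cv2.resize(B["color"][190:250,335:395],(300,300),interpolation=3)
cv2.imwrite("pics/p4.png",c[:,:,::-1])
E
```

```text
t 11.93 pos [519.2 -74.6 259.1] F [ 0.4  0.4 -1.1] w 15.7
t 12.7 pos [519.5 -74.6 240.2] F [-0.1 -0.2 -1.2] w 15.4
t 13.15 pos [519.4 -74.5 234.1] F [-0.   0.8 -2.2] w 16.0
t 13.55 pos [519.4 -74.6 231. ] F [-0.2 -0.1 -1.1] w 15.7
t 13.95 pos [519.7 -74.6 229.5] F [-0.5 -0.6  5.8] w 15.7
```

View pics/p4.png

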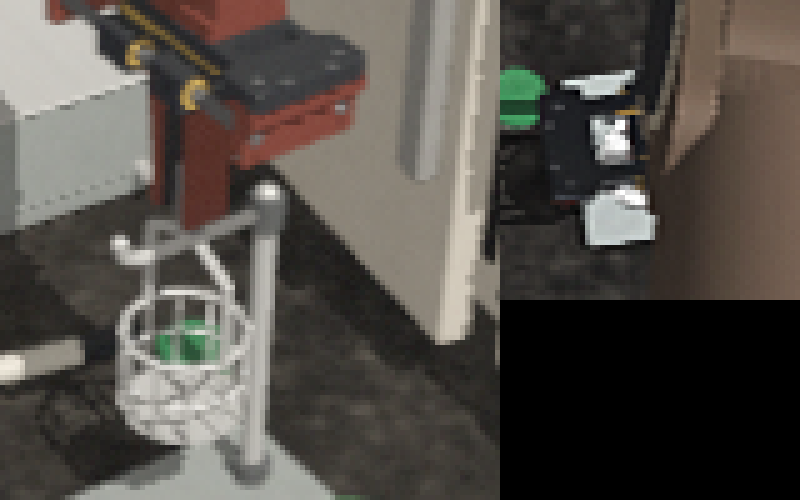

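Contact came at the expected height, with one bail leg behind the hook and the other in front, so the hook passes through the bail. I'll release and then look.

```bash
python3 - <<'E'
from h import *
from fit import pose
b,s=np.load("bs.npy")
robot.move_gripper(60); robot.pause(.2); st()
robot.servo_line(pose(s,[(-52,0,320)])[0],v=80)
robot.servo_line([430,120,320],ori(b[2]),v=180)
p=pose(b,[(-101,0,170)])[0]
robot.servo_line(p,ori(b[2]),v=150); robot.pause(.3);st()
A=cam("scene")
cv2.imwrite("pics/p5.png",cv2.resize(A["color"][130:270,225:395],None,fx=4.25,fy=4.25,interpolation=3)[:,:,::-1])
P=lambda q:np.round((proj(A,pose(b,q))-[225,130])*4.25,1).tolist()
print(P([(-121,0,101),(-101,0,101),(-75,0,101),(-101,0,151)]))
E
```

```text
t 15.08 pos [519.3 -74.5 229. ] F [-0.  -0.3  0.8] w 60.0
t 19.71 pos [481.9 288.1 170.3] F [-0.4  0.4  0.4] w 59.7
[[171.8, 231.7], [195.8, 224.9], [226.5, 216.1], [193.0, 167.3]]
```

View pics/p5.png

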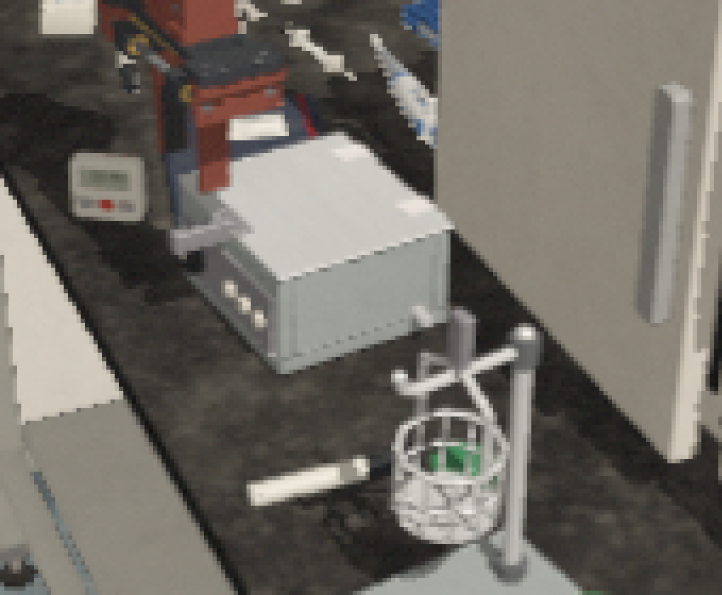

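Basket hangs on the hook at (460,375), and the tab is at (172–240,233) as predicted. I'll pinch the tab and lift along the arc.

```bash
python3 - <<'E'
from h import *
from fit import pose
b,s=np.load("bs.npy")
pt=lambda th:pose(b,[(79-180*np.cos(th)+2*np.sin(th),0,90+180*np.sin(th)+2*np.cos(th))])[0]
robot.servo_line(pt(0),v=80); st()
robot.move_gripper(0); robot.pause(.2); st()
for d in range(5,50,5):
    robot.servo_line(pt(np.radians(d)),v=60)
    if d%10==5: st()
    o=robot.get_obs()
    if np.linalg.norm(o["wrist_force"])>40 or o["width"]<10: print("stop",d);break
robot.pause(.5); st()
A=cam("scene")
cv2.imwrite("pics/p6.png",cv2.resize(A["color"][130:270,225:395],None,fx=4.25,fy=4.25,interpolation=3)[:,:,::-1])
def P(d):
    th=np.radians(d); q=[(79-r*np.cos(th)+h*np.sin(th),y,90+r*np.sin(th)+h*np.cos(th)) for r,y,h in((154,-85,5),(154,85,5),(200,0,11))]
    return np.round((proj(A,pose(b,q))-[225,130])*4.25).tolist()
for d in(40,43,45,47,50): print(d,P(d))
E
```

```text
t 20.88 pos [482.2 288.5  92.5] F [-0.4 -0.2  0.9] w 60.0
t 21.86 pos [481.8 289.1  92. ] F [-0.1  4.4 -2.7] w 13.8
t 22.27 pos [482.8 289.3 107.9] F [ 0.7  5.6 -1.8] w 13.5
t 23.08 pos [488.7 289.9 138.6] F [ 1.2  5.9 -3.4] w 13.6
t 23.9 pos [499.5 291.2 167.8] F [-0.   6.4 -2.9] w 13.8
t 24.72 pos [515.2 293.  194.6] F [ 0.4  6.6 -2.1] w 13.7
t 25.53 pos [535.2 295.4 218.1] F [ 0.6  6.2 -3. ] w 14.1
t 26.03 pos [535.2 295.4 218.1] F [ 0.8  5.8 -3.1] w 14.1
40 [[325.0, 145.0], [218.0, 54.0], [231.0, 65.0]]
43 [[332.0, 136.0], [225.0, 45.0], [239.0, 54.0]]
45 [[337.0, 130.0], [229.0, 40.0], [245.0, 46.0]]
47 [[342.0, 124.0], [233.0, 34.0], [252.0, 39.0]]
50 [[349.0, 116.0], [240.0, 27.0], [261.0, 29.0]]
```

View pics/p6.png

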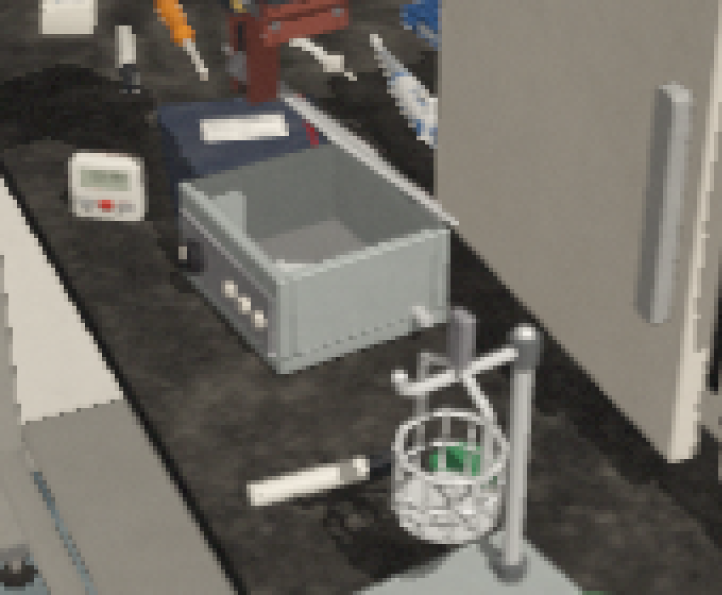

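```bash
python3 - <<'E'
from h import *
from fit import pose
b,s=np.load("bs.npy")
A=cam("scene"); k=10; g=cv2.resize(A["color"][135:190,275:335],None,fx=k,fy=k,interpolation=3)[:,:,::-1].copy()
for d,c in((43,(0,0,255)),(45,(0,255,0)),(47,(255,0,0))):
    th=np.radians(d); q=[(79-r*np.cos(th)+5*np.sin(th),-85,90+r*np.sin(th)+5*np.cos(th)) for r in(20,154)]
    u=((proj(A,pose(b,q))-[275,135]+.5)*k).astype(int); print(d,u.tolist()); cv2.line(g,u[0].tolist(),u[1].tolist(),c,1); cv2.circle(g,u[1].tolist(),5,c,1)
cv2.imwrite("pics/p7.png",g); st()
E
```

```text
43 [[550, 451], [286, 274]]
45 [[552, 449], [297, 260]]
47 [[554, 448], [308, 246]]
t 26.13 pos [535.2 295.4 218.1] F [ 0.1  6.5 -3.8] w 13.9
```

View pics/p7.png

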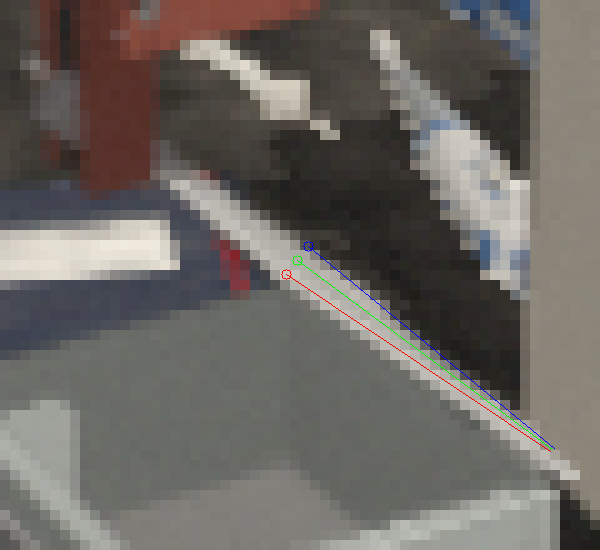

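```bash
python3 -c "
from h import *
st(); robot.close_job()"
```

```text
t 26.13 pos [535.2 295.4 218.1] F [ 0.1  6.5 -3.8] w 13.9
the job is handed in; nothing more can be done
```

I hung the basket by its bail on the drip-stand hook and let go of it while the lid was still shut. Then I pinched the lid's front tab, raised the lid to about 45°, and handed the job in at 26.1 s while still holding it.

**Basket:** it touched the hook at the expected height. The last pictures show it hanging clear, with the hook through the bail.

**Lid:** the picture overlay reads 45° to within about 1.5°. The tool height agrees, at 218.1 mm against a target of 218.7 mm. The gripper is closed on the 14 mm tab (13.9 mm opening).

**Forces and other objects:** the wrist force readings I printed never went above about 8 N. The timer, marker and jar look unmoved in the last pictures. I did not check the tape, carton and bottle again, but the arm did not work near them.

No check failed. The lid shows almost edge-on in the scene camera, so the picture can't fix its angle more exactly than that. A steady sideways force of about 6 N on the tab remains from a slightly off-centre grip.

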